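# Nest the two tapered sample tumblers in the sprung stacking stand

### The arm

A 6-joint arm with a two-finger parallel gripper is mounted at the origin on the work surface; the furniture and walls round the work are solid. World frame = base frame: x ahead of the robot, y to its left, z up, the work surface at z = 0. Lengths are in m, angles in rad, forces in N, time in s.
With the tool pointing down it reaches from about 0.275 to 0.825 m from the base axis. Payload 4.9 kg.
Tool frame: the origin (TCP) lies midway between the tips of the shut fingers; the grasp point (between the pads) lies 19 mm behind it (bot.grip_depth is the distance from the TCP to the grasp point, in m); y points along the fingers, x is the direction in which the jaws open and shut, and the axes are right-handed (so a half turn about y gives the same grasp; the last joint's range is limited). The gripper opens to 85 mm and grips with 20 to 120 N. Pads are 22 mm wide; open, the fingers measure 114 mm over their backs; the gripper's body (76 mm by 85 mm) begins 54 mm behind the grasp point. The pads swing forward as they close: fully open they stand 13 mm farther back than shut.
Start: joints at [0.971, 0.326, -0.193, 1.052, 0, 1.437], TCP at [0.247, 0.491, 0.231] pointing down, gripper open.
Joint ranges: [-2.65, 2.65], [-0.97, 1.79], [-1.3, 1.35], [-1.93, 2.1], [-1.47, 1.37], [-3.14, 3.14]. Speed limits (rad/s): [2.57, 2.57, 3.14, 3.14, 3.14, 3.14].

### API

Orientations are given as a unit quaternion [w, x, y, z].
In Python, from cell import bot gives the robot as it stands. Calls block until the motion is done:
- bot.move_pose(position, orientation): joint-space move of the TCP to a pose.
- bot.move_linear(position, speed=0.15, rotation=None, until_force=None): straight line of the TCP; rotation=None keeps the orientation; speed is the mean speed in m/s. With until_force (N) it stops when the force on the tool has changed by that much, and returns True; else False.
- bot.goto_joints(angles): joint-space move.
- bot.set_gripper(opening, grasp_force=None): opening from 0.0 (shut) to 1.0 (fully open); grasp_force is the grip in N (None keeps the last); returns when the fingers have stopped.
- bot.wait(seconds).
- bot.solve_ik(position, orientation): joint angles nearest the present ones, or None.
- bot.camera(name): name is "side" or "top"; returns the picture (420x560x3 uint8, red, green, blue); there is no depth.
- bot.calibration(name): a dict with "mtx" (3x3 intrinsics, pixels), "extrinsics" (4x4, takes a point from world to camera coordinates). Camera axes: x right, y down, z forward; pixel columns grow to the right and rows downward; lengths in m; the calibration is good to about 2 mm. A picture is of the moment at which its call begins. calibration takes no time and is no camera call.
A pose or a line that the arm cannot do raises bot.PlanningError and nothing moves.
- bot.close_job(): hands the job in, once; it reports no verdict.
Trained networks look in the newest picture that a camera, given by its name, has taken for a name from the list of things; names that differ only in an ending like _2 or _b are one class to them, and where a whole thing is asked for, a point or a joint stands for the part that bears it (a point fixed in the world has none). Each returns a list of dicts, best first, with "confidence" (0 to 1); they miss things now and then, are a little off and sometimes report something else, mostly with a low value. They report only what shows in the picture. A call takes as long as a camera call. They do not tell look-alikes from the thing itself.
- bot.search_frame(camera, thing): "bbox" ([left, top, width, height] in pixels, round what is visible of it).
Readings, each from a call of its own:
- bot.read_clock(): time.
- bot.read_joint_positions(): joint angles.
- bot.read_joint_vel(): joint speeds.
- bot.read_joint_efforts(): joint torques, N m.
- bot.read_position(): TCP position.
- bot.read_tool_rot(): TCP orientation.
- bot.read_ft_force(): force on the tool from outside, world axes, zero at the start.
- bot.read_moment(): the same for the moment, N m.
- bot.read_gripper_width(): opening from 0.0 (shut) to 1.0 (fully open).
Only numpy, scipy, OpenCV 4.12 (cv2) and the standard library are available. Lean on these libraries where they do the work, as an engineer would, in place of code of your own. Each camera call takes 0.05 s, during which the arm holds its last target.

### The job

Pack the two empty metal sample tumblers away in the black stacking stand: the wide tumbler into the stand's tapered seat first, then the tall narrow tumbler into the wide one, both mouth up. Lower each one in your grip until you feel it come to rest in its taper and only then let go; never drop it in and never press it, because more than a light push (about 10 N) jams the tapers. Leave both standing straight and fully down, and do not disturb the other things on the table.

Things in the scene. Friction and masses are not known exactly. Their poses are not given: they have to be found in the camera images.
- wide_tumbler: wide grey steel tumbler, open top, 130 mm high, wall 3 mm, 0.1-0.2 kg. Origin: centre of underside, z up its axis. Outside a cone, 40 mm diameter at the bottom to 64 mm at 72 mm up, then straight (64 mm) to the rim: grip there across the diameter, any yaw. The inside runs parallel. Starts upright, on either side of the stand.
- tall_tumbler: tall narrow grey steel tumbler, open top, 155 mm high, wall 3 mm, 0.09-0.17 kg. Origin: centre of underside, z up its axis. Outside a cone, 39 mm diameter at the bottom to 55 mm at 48 mm up, then straight (55 mm) to the rim: grip it near the top, any yaw. Starts upright, across the stand from the other. Nested, its underside is 13-17 mm above the wide one's, its rim about 40 mm above.
- stack_stand: stacking stand fixed to the table: steel foot disc 124 mm across, black guard tube 88 mm outer and 80 mm inner diameter, 108 mm high. Origin: centre of underside, z up. In the tube, on its axis, hangs a steel tapered seat: 56 mm diameter at the mouth, 43 mm at its open lower end, 40 mm deep. All tapers here widen 1 mm in radius per 6 mm, so 1 mm off-centre touches one side up to 6 mm early.
- sorting_dish: bystander: round steel dish, 101 mm across, 21 mm high; origin at the centre of its underside. Leave alone.
- calculator: bystander: grey calculator, 138 x 82 x 20 mm; origin at the centre of its underside. Leave alone.
- tape_roll: bystander: roll of tan tape lying flat, 96 mm across, 48 mm high, between robot and stand; origin at the centre of its underside. Leave alone.
- stand_top (a point): centre of the guard tube's upper rim, 108 mm above the table. The seat's height differs each time and is not reported: its mouth is 4 to 42 mm below this point, so the wide tumbler rests with its underside 18-56 mm above the table. The seat is sprung: it gives about 1 mm per 6 N downward and springs back; sideways it is firm.
Things that resemble listed ones, but are neither listed nor needed, are in the scene too. What is shaped like the wide_tumbler but green is not meant.

How it is judged:
On the way, in this order (a step that is already met when the one before it is completed fails the run):
1. the wide tumbler, still held, rests in the stand's seat with more than 1 N (contact force between wide_tumbler and stack_stand above 1 N and contact force between the fingers and wide_tumbler above 0.5 N and horizontal distance between wide_tumbler and stack_stand below 0.006 m and z of wide_tumbler in the frame of stack_stand below 0.075 m), for 0.1 s.
2. the wide tumbler is let go and stands in the seat (contact force between the fingers and wide_tumbler below 0.1 N and horizontal distance between wide_tumbler and stack_stand below 0.003 m and angle between wide_tumbler's own z axis and vertical below 0.06 rad and linear speed of wide_tumbler below 0.02 m/s), for 0.2 s.
3. the tall tumbler, still held, rests in the wide one with more than 1 N (contact force between tall_tumbler and wide_tumbler above 1 N and contact force between the fingers and tall_tumbler above 0.5 N and horizontal distance between tall_tumbler and wide_tumbler below 0.006 m and z of tall_tumbler in the frame of wide_tumbler below 0.035 m), for 0.1 s.
At the end, for the whole second after the job is handed in: Wide tumbler upright (0.06 rad) in the stand within 3 mm of its axis, underside 12 to 60 mm above the stand's; tall one in it within 3 mm of its axis, parallel to 0.05 rad, upright to 0.07 rad, underside 10 to 20 mm above the wide one's; both released, at rest (horizontal distance between wide_tumbler and stack_stand below 0.003 m and angle between wide_tumbler's own z axis and vertical below 0.06 rad and z of wide_tumbler in the frame of stack_stand between 0.012 and 0.06 m and horizontal distance between tall_tumbler and wide_tumbler below 0.003 m and angle between the z axis of tall_tumbler and the z axis of wide_tumbler, either way round below 0.05 rad and angle between tall_tumbler's own z axis and vertical below 0.07 rad and z of tall_tumbler in the frame of wide_tumbler between 0.01 and 0.02 m and linear speed of each of tall_tumbler, wide_tumbler below 0.02 m/s); the robot touches nothing.
It fails at once if the wide tumbler is pressed into the stand with more than 18 N (contact force between wide_tumbler and stack_stand above 18 N).
It fails at once if the tall tumbler is pressed into the wide one with more than 18 N (contact force between tall_tumbler and wide_tumbler above 18 N).
It fails at once if the sorting dish is moved by more than 2 cm (distance of sorting_dish from where it was at the start of the episode above 0.02 m).
It fails at once if the calculator is moved by more than 2 cm (distance of calculator from where it was at the start of the episode above 0.02 m).
It fails at once if the tape roll is moved by more than 2 cm (distance of tape_roll from where it was at the start of the episode above 0.02 m).
It also fails if it takes over 69 s, if anything falls off the work surface, if the arm or the gripper's body presses on something with over 40 N, if the wrist force passes 120 N, or if a joint passes its speed limit or range.

## Working session

There is one attempt and no reset: what is moved stays moved. The work goes in short steps, each a Python script; the robot and the scene stay as the last script left them, time stands still between calls to the robot, and variables do not carry over. Pictures are saved under pics/ and viewed, and the job is handed in when it is done.

```bash
ls; mkdir -p pics
python3 - <<'E'
from cell import bot
import cv2,numpy as np
for c in ["side","top"]:
    im=bot.camera(c); cv2.imwrite(f"pics/{c}0.png",im[:,:,::-1])
    k=bot.calibration(c); print(c,np.round(k["mtx"],1).tolist(),np.round(k["extrinsics"],3).tolist())
    for t in ["wide_tumbler","tall_tumbler","stack_stand","sorting_dish","calculator","tape_roll"]:
        print(t,[(np.round(d["bbox"]).tolist(),round(d["confidence"],2)) for d in bot.search_frame(c,t)])
print(bot.read_clock(),bot.read_tool_rot(),bot.grip_depth)
E
```

```text
pics
side [[404.6, 0.0, 279.3], [0.0, 404.6, 204.3], [0.0, 0.0, 1.0]] [[-1.0, 0.015, 0.01, 0.443], [-0.001, 0.482, -0.876, 0.082], [-0.018, -0.876, -0.481, 0.891], [0.0, 0.0, 0.0, 1.0]]
wide_tumbler [([349.0, 235.0, 46.0, 76.0], 0.88), ([219.0, 211.0, 34.0, 71.0], 0.67), ([282.0, 235.0, 36.0, 82.0], 0.66)]
tall_tumbler [([266.0, 135.0, 25.0, 64.0], 0.89)]
stack_stand [([222.0, 181.0, 53.0, 66.0], 0.91), ([292.0, 222.0, 49.0, 46.0], 0.59)]
sorting_dish [([184.0, 295.0, 60.0, 47.0], 0.95)]
calculator [([210.0, 185.0, 18.0, 16.0], 0.65)]
tape_roll [([293.0, 224.0, 44.0, 45.0], 0.59)]
top [[422.0, 0.0, 282.5], [0.0, 422.0, 212.9], [0.0, 0.0, 1.0]] [[-0.007, -1.0, -0.03, 0.018], [-0.997, 0.01, -0.081, 0.428], [0.082, 0.029, -0.996, 1.013], [0.0, 0.0, 0.0, 1.0]]
wide_tumbler [([222.0, 149.0, 28.0, 36.0], 0.85), ([182.0, 205.0, 38.0, 26.0], 0.72), ([182.0, 258.0, 38.0, 30.0], 0.59)]
tall_tumbler [([370.0, 186.0, 33.0, 28.0], 0.58)]
stack_stand [([282.0, 148.0, 52.0, 56.0], 0.6)]
sorting_dish [([170.0, 149.0, 40.0, 34.0], 0.69)]
calculator [([360.0, 133.0, 40.0, 58.0], 0.73)]
tape_roll [([253.0, 218.0, 38.0, 41.0], 0.83)]
0.7 [ 0.60191621 -0.60190005 -0.37109364  0.37108317] 0.0187
```

View pics/side0.png

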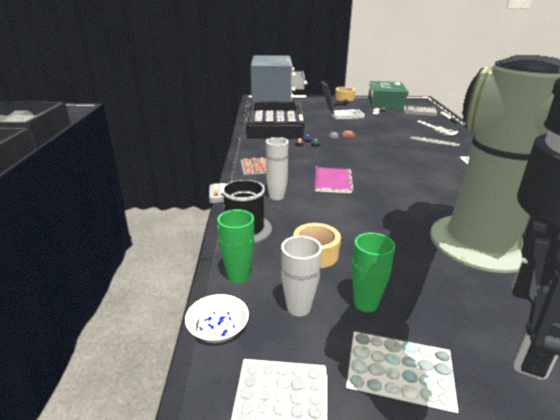

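View pics/top0.png

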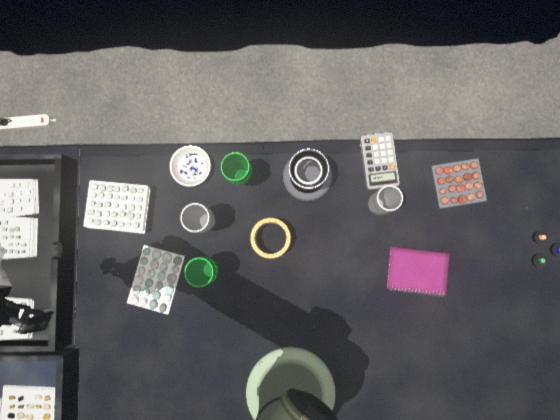

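Run:
```python
import cv2,numpy as np
t=cv2.imread("pics/top0.png"); s=cv2.imread("pics/side0.png")
def c(im,x,y,w,h,f): return cv2.resize(im[y:y+h,x:x+w],None,fx=f,fy=f,interpolation=cv2.INTER_CUBIC)
a=c(t,165,185,65,60,4.5);b=c(t,275,140,65,60,4.5);d=c(t,355,170,65,60,4.5)
cv2.imwrite("pics/tc.png",cv2.hconcat([a,b,d])[:,:800])
cv2.imwrite("pics/tc.png",cv2.resize(cv2.hconcat([a,b,d]),(780,240)))
a=c(s,265,225,70,100,3.5);b=c(s,205,170,70,100,3.5);d=c(s,245,120,70,100,3.5)
cv2.imwrite("pics/sc.png",cv2.hconcat([a,b,d]))
```

```text
(no output)
```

View pics/tc.png

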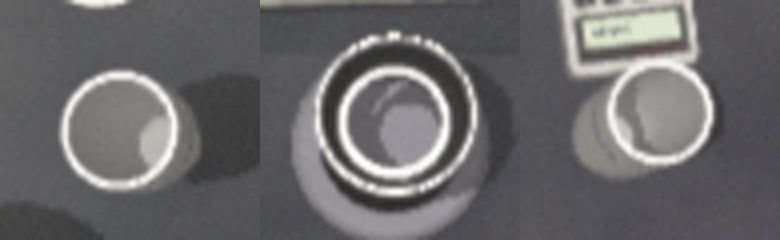

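View pics/sc.png

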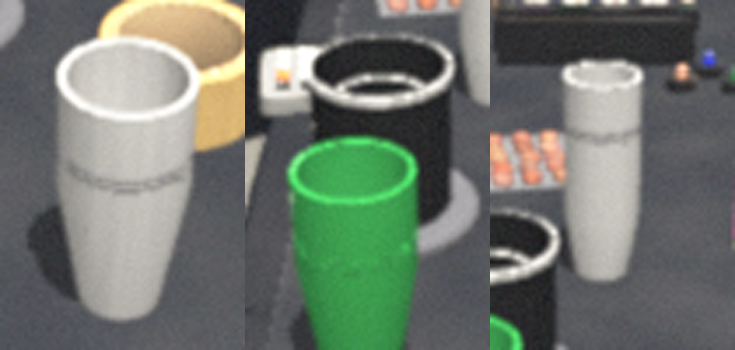

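```bash
cat > h.py <<'E'
import cv2,numpy as np
from scipy.optimize import minimize
from scipy.ndimage import map_coordinates,gaussian_filter
from cell import bot
K={c:bot.calibration(c) for c in("side","top")}
def proj(c,P):
    P=np.atleast_2d(P);E=K[c]["extrinsics"];q=P@E[:3,:3].T+E[:3,3];u=q@K[c]["mtx"].T;return u[:,:2]/u[:,2:]
def unproj(c,uv,z):
    E=K[c]["extrinsics"];R=E[:3,:3];t=E[:3,3];d=R.T@np.linalg.solve(K[c]["mtx"],[uv[0],uv[1],1]);o=-R.T@t
    return o+d*(z-o[2])/d[2]
A=np.linspace(0,2*np.pi,120,endpoint=False)
def circ(x,y,z,r): return np.c_[x+r*np.cos(A),y+r*np.sin(A),0*A+z]
def score(g,c,x,y,z,r,dr=.005):
    f=lambda rr:map_coordinates(g[c],proj(c,circ(x,y,z,rr))[:,::-1].T,order=1)
    return np.mean(f(r))-.5*np.mean(f(r+dr))-.5*np.mean(f(r-dr))
def gray(p,s=.7): return gaussian_filter(cv2.imread(p).astype(float).mean(2) if isinstance(p,str) else p.astype(float).mean(2),s)
def fit(g,cams,x,y,z,r,dr=.005,fz=False,fr=False):
    v0=[x,y]+([z] if fz else[])+([r] if fr else[])
    def f(v):
        v=list(v);xx,yy=v[:2];i=2;zz=z;rr=r
        if fz: zz=v[i];i+=1
        if fr: rr=v[i]
        return -sum(score(g,c,xx,yy,zz,rr,dr) for c in cams)
    best=None
    for dx in(-.008,0,.008):
        for dy in(-.008,0,.008):
            s=[v0]+[list(np.array(v0)+.006*e) for e in np.eye(len(v0))]
            s=np.array(s);s[:,0]+=dx;s[:,1]+=dy
            if fr: s[-1,-1]=r+.002
            m=minimize(f,s[0],method="Nelder-Mead",options=dict(initial_simplex=s,xatol=1e-5,fatol=1e-3))
            if best is None or m.fun<best.fun:best=m
    return np.round(best.x,4),round(-best.fun,1)
E
python3 - <<'E'
from h import *
g={c:gray(f"pics/{c}0.png") for c in K}
for n,uv,z,r in [("wide",(195.3,217),.13,.0305),("stand",(308,169),.108,.042),("tall",(389.7,198),.155,.026)]:
    p=unproj("top",uv,z)
    for cams in(["top"],["side"],["top","side"]): print(n,cams,fit(g,cams,p[0],p[1],z,r))
    print(" zfit",fit(g,["top","side"],p[0],p[1],z,r,fz=True), fit(g,["top"],p[0],p[1],z,r,fr=True))
E
```

```text
wide ['top'] (array([0.4117, 0.2038]), np.float64(76.0))
wide ['side'] (array([0.4129, 0.2057]), np.float64(54.9))
wide ['top', 'side'] (array([0.4122, 0.2042]), np.float64(122.1))
 zfit (array([0.4123, 0.204 , 0.1288]), np.float64(128.5)) (array([0.4116, 0.2037, 0.0301]), np.float64(77.9))
stand ['top'] (array([ 0.5202, -0.047 ]), np.float64(46.9))
stand ['side'] (array([ 0.5214, -0.0429]), np.float64(35.2))
stand ['top', 'side'] (array([ 0.5207, -0.0462]), np.float64(72.8))
 zfit (array([ 0.5208, -0.0468,  0.1067]), np.float64(75.6)) (array([ 0.5209, -0.0473,  0.0439]), np.float64(81.6))
tall ['top'] (array([ 0.4475, -0.2154]), np.float64(73.4))
tall ['side'] (array([ 0.4481, -0.2093]), np.float64(22.3))
tall ['top', 'side'] (array([ 0.4476, -0.2153]), np.float64(91.6))
 zfit (array([ 0.4478, -0.2159,  0.1526]), np.float64(96.0)) (array([ 0.4474, -0.2155,  0.0257]), np.float64(74.1))
```

Run:
```python
from h import *
g={c:gray(f"pics/{c}0.png") for c in K}
for c in K:
    E=K[c]["extrinsics"]; print(c,-E[:3,:3].T@E[:3,3])
for r in(.042,.043,.044):
  print(r,fit(g,["top"],.5207,-.047,.108,r),fit(g,["side"],.5207,-.047,.108,r))
for z in np.arange(.064,.106,.004):
    print(round(z,3),fit(g,["top"],.5207,-.047,z,.029,dr=.005,fr=True))
for z in np.arange(.064,.106,.004):
    print(z.round(3),max((score(g,"side",.5214+dx,-.043+dy,z,.029,.004),dx,dy) for dx in (-.002,0,.002) for dy in(-.002,0,.002)))
```

```text
side [0.45912305 0.73419032 0.49651717]
top [ 0.34403873 -0.01554901  1.04405695]
0.042 (array([ 0.5202, -0.047 ]), np.float64(46.9)) (array([ 0.5214, -0.0429]), np.float64(35.2))
0.043 (array([ 0.5208, -0.0472]), np.float64(72.9)) (array([ 0.5216, -0.0435]), np.float64(44.2))
0.044 (array([ 0.5209, -0.0473]), np.float64(81.4)) (array([ 0.5218, -0.0437]), np.float64(46.2))
0.064 (array([ 0.5251, -0.048 ,  0.0304]), np.float64(96.1))
0.068 (array([ 0.5244, -0.0478,  0.0303]), np.float64(96.4))
0.072 (array([ 0.5237, -0.0477,  0.0301]), np.float64(96.8))
0.076 (array([ 0.5229, -0.0476,  0.03  ]), np.float64(97.1))
0.08 (array([ 0.5222, -0.0475,  0.0299]), np.float64(97.5))
0.084 (array([ 0.5214, -0.0473,  0.0298]), np.float64(97.8))
0.088 (array([ 0.5207, -0.0472,  0.0296]), np.float64(98.1))
0.092 (array([ 0.52  , -0.0471,  0.0295]), np.float64(98.5))
0.096 (array([ 0.5192, -0.0469,  0.0294]), np.float64(98.8))
0.1 (array([ 0.5185, -0.0468,  0.0293]), np.float64(99.1))
0.104 (array([ 0.5177, -0.0467,  0.0291]), np.float64(99.5))
0.064 (np.float64(0.3831444927851848), -0.002, -0.002)
0.068 (np.float64(3.827803033334284), 0, -0.002)
0.072 (np.float64(4.030762236362726), 0.002, 0.002)
0.076 (np.float64(-1.102228838055268), 0, 0.002)
0.08 (np.float64(-3.5259985334771997), 0.002, -0.002)
0.084 (np.float64(7.937267645779649), 0, -0.002)
0.088 (np.float64(7.116059732198302), 0, 0.002)
0.092 (np.float64(-3.401002640914996), -0.002, -0.002)
0.096 (np.float64(3.8015937321840454), -0.002, -0.002)
0.1 (np.float64(4.1775772756381855), -0.002, 0.002)
0.104 (np.float64(-1.4729150010452798), 0, 0.002)
```

I read the scene this way.

- **Wide tumbler candidates:** grey at side (300,275) / top (195,217), green at side (237,245) / top (235,167), and green at side (370,272) / top (200,272). Only the first is grey, and the close crop confirms it, so that is the one I'll take.
- **Tall tumbler:** the only candidate is at side (277,168) / top (389,198).
- **Stand:** at top (308,169). The seat mouth looks to be about 21 mm below the rim.

Next I pick up the wide tumbler.

```bash
cat >> h.py <<'E'
from scipy.spatial.transform import Rotation as Ro
def quat(s=1):
    x=np.array([0,s,0.]);y=np.array([0,0,-1.]);z=np.cross(x,y)
    q=Ro.from_matrix(np.c_[x,y,z]).as_quat();return [q[3],q[0],q[1],q[2]]
E
python3 - <<'E'
from h import *
w=bot.read_tool_rot();print(Ro.from_quat([w[1],w[2],w[3],w[0]]).as_matrix().round(2).tolist())
for s in(1,-1): 
    print(s,[np.round(bot.solve_ik(p,quat(s)),2) if bot.solve_ik(p,quat(s)) is not None else None for p in([.412,.204,.24],[.412,.204,.086],[.52,-.047,.25],[.52,-.047,.36],[.4475,-.2155,.32],[.4475,-.2155,.12])])
print(bot.read_clock())
E
```

```text
[[0.45, 0.0, -0.89], [0.89, 0.0, 0.45], [0.0, -1.0, 0.0]]
1 [array([ 0.3 ,  0.15, -0.4 ,  1.02,  0.  ,  0.3 ]), array([ 0.3 ,  0.33, -0.62,  0.62,  0.  ,  0.3 ]), array([-0.23,  0.26, -0.23,  1.08,  0.  , -0.23]), array([-0.23,  0.22, -0.01,  1.34,  0.  , -0.23]), array([-0.6 ,  0.18, -0.16,  1.23,  0.  , -0.6 ]), array([-0.6 ,  0.34, -0.49,  0.74,  0.  , -0.6 ])]
-1 [array([ 0.3 ,  0.15, -0.4 ,  1.02,  0.  , -2.84]), array([ 0.3 ,  0.33, -0.62,  0.62,  0.  , -2.84]), array([-0.23,  0.26, -0.23,  1.08,  0.  ,  2.91]), array([-0.23,  0.22, -0.01,  1.34,  0.  ,  2.91]), array([-0.6 ,  0.18, -0.16,  1.23,  0.  ,  2.54]), array([-0.6 ,  0.34, -0.49,  0.74,  0.  ,  2.54])]
0.7
```

Run:
```python
from h import *
bot.move_pose([.412,.204,.25],quat())
print(bot.read_ft_force().round(2))
bot.move_linear([.412,.204,.086],speed=.1,until_force=5)
print(bot.read_position().round(4),bot.read_ft_force().round(2))
bot.set_gripper(0.0,grasp_force=25)
print(bot.read_gripper_width(),bot.read_ft_force().round(2))
im=bot.camera("top");cv2.imwrite("pics/top1.png",im[:,:,::-1])
im=bot.camera("side");cv2.imwrite("pics/side1.png",im[:,:,::-1])
print(bot.read_clock())
a=cv2.imread("pics/top1.png")[120:300,120:320];b=cv2.imread("pics/side1.png")[150:330,220:420]
cv2.imwrite("pics/c1.png",cv2.resize(cv2.hconcat([a,b]),(800,360),interpolation=cv2.INTER_CUBIC))
g={c:gray(f"pics/{c}1.png") for c in K}
for c in K: print(c,fit(g,[c],.412,.204,.13,.0305))
```

```text
[-0.4  -0.27  0.05]
[0.4124 0.2041 0.0865] [ 1.25 -1.07  0.21]
0.7483693141161043 [-0.27 -1.8   6.57]
4.1833
side (array([0.413 , 0.2065]), np.float64(39.2))
top (array([0.4118, 0.2048]), np.float64(14.9))
```

View pics/c1.png

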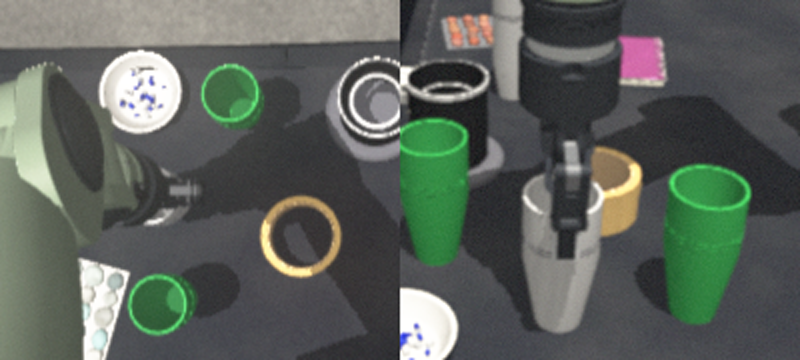

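Run:
```python
from h import *
p=bot.read_position()
bot.move_linear([p[0],p[1],.25],speed=.12)
print(bot.read_ft_force().round(2))
bot.move_linear([.5212,-.047,.25],speed=.18)
bot.move_linear([.5212,-.047,.203],speed=.1)
bot.wait(.2)
print(bot.read_position().round(4),bot.read_ft_force().round(2))
for c in K: cv2.imwrite(f"pics/{c}2.png",bot.camera(c)[:,:,::-1])
print(bot.read_clock(),bot.read_gripper_width())
a=cv2.imread("pics/top2.png")[100:240,230:390];b=cv2.imread("pics/side2.png")[110:250,170:330]
cv2.imwrite("pics/c2.png",cv2.resize(cv2.hconcat([a,b]),(800,350),interpolation=cv2.INTER_CUBIC))
g={c:gray(f"pics/{c}2.png") for c in K}
for c in K: print(c,fit(g,[c],.521,-.047,.2475,.0305),"stand",fit(g,[c],.521,-.047,.108,.043))
```

```text
[ 0.56  1.24 -1.7 ]
[ 0.5218 -0.0471  0.2038] [ 0.34  0.3  -1.21]
8.2833 0.7475771451784883
side (array([ 0.5217, -0.0401]), np.float64(28.8)) stand (array([ 0.5216, -0.043 ]), np.float64(38.4))
top (array([ 0.5189, -0.0501]), np.float64(0.4)) stand (array([ 0.5101, -0.0327]), np.float64(0.3))
```

View pics/c2.png

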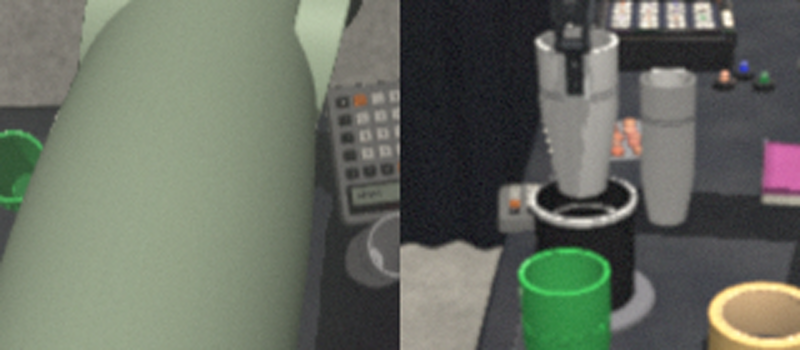

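Run:
```python
from h import *
f=lambda:bot.read_ft_force().round(2)
x,y=.5212-.0003,-.0475
bot.move_linear([x,y,.203],speed=.05); print(bot.read_position().round(4),f())
print(bot.move_linear([x,y,.150],speed=.06,until_force=3),bot.read_position().round(4),f())
print(bot.move_linear([x,y,.105],speed=.015,until_force=2.0),bot.read_position().round(4),f(),bot.read_moment().round(3))
for c in ["side"]: cv2.imwrite(f"pics/{c}3.png",bot.camera(c)[:,:,::-1])
print(bot.read_clock(),bot.read_gripper_width())
```

```text
[ 0.5209 -0.0476  0.2031] [ 0.1  -0.35 -1.54]
False [ 0.5212 -0.0476  0.1504] [ 0.84  0.14 -1.5 ]
True [ 0.5212 -0.0472  0.1227] [0.2  0.37 2.3 ] [ 0.033 -0.111  0.031]
11.375 0.7440571008266655
```

Run:
```python
from h import *
def F(n=5):
    a=[];m=[]
    for _ in range(n): a.append(bot.read_ft_force());m.append(bot.read_moment());bot.wait(.02)
    return np.mean(a,0).round(2),np.mean(m,0).round(3)
print(bot.read_position().round(4),*F())
p=bot.read_position()
x,y=.5209,-.0475
for k in range(2):
    z=bot.read_position()[2]-.0006
    print(bot.move_linear([x,y,z],speed=.01,until_force=4),bot.read_position().round(4),*F())
    if F()[0][2]>6: break
print(bot.read_clock())
im=cv2.imread("pics/side3.png")[110:250,170:330];cv2.imwrite("pics/c3.png",cv2.resize(im,(800,700))[:600])
g={"side":gray("pics/side3.png")}
print(fit(g,["side"],.521,-.04,.166,.0305,fz=False))
```

```text
[ 0.5211 -0.0472  0.1227] [1.2  0.04 2.57] [-0.031 -0.207  0.011]
False [ 0.5212 -0.0473  0.1224] [0.64 1.28 4.28] [ 0.316 -0.161  0.   ]
False [ 0.5212 -0.0473  0.122 ] [0.45 1.3  6.47] [ 0.422 -0.135  0.006]
12.2917
(array([ 0.5218, -0.0441]), np.float64(25.1))
```

View pics/c3.png

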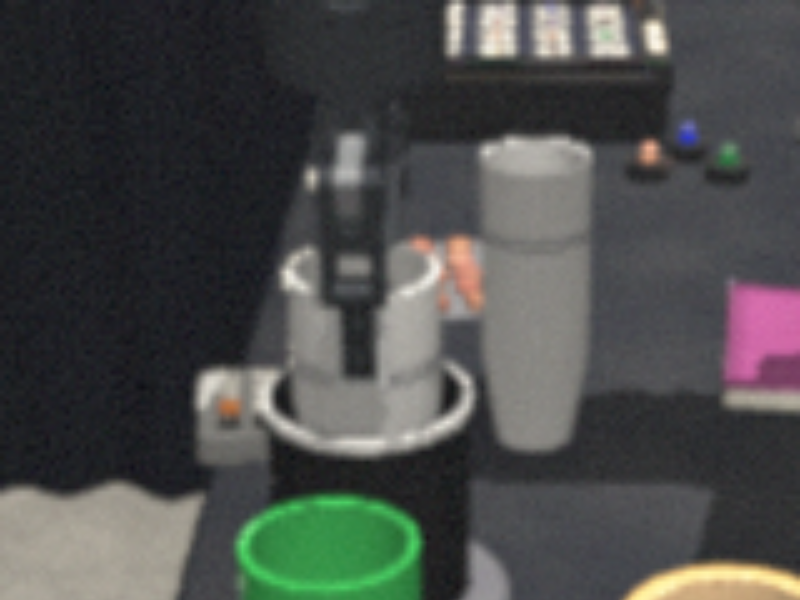

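```bash
cat >> h.py <<'E'
def F(n=5):
    a=[];m=[]
    for _ in range(n): a.append(bot.read_ft_force());m.append(bot.read_moment());bot.wait(.02)
    return np.mean(a,0).round(2),np.mean(m,0).round(3)
E
python3 - <<'E'
from h import *
z=.1219
p=bot.read_position()
print(p.round(4),*F())
for y in (-.0471,-.0467):
    bot.move_linear([.5209,y,z-.0001],speed=.01,until_force=4); print(bot.read_position().round(4),*F())
for x in (.5205,):
    bot.move_linear([x,y,z-.0001],speed=.01,until_force=4); print(bot.read_position().round(4),*F())
print(bot.read_clock())
E
```

```text
[ 0.5212 -0.0473  0.122 ] [0.32 1.48 6.29] [ 0.438 -0.136  0.031]
[ 0.5212 -0.0473  0.1221] [0.39 1.21 6.24] [ 0.228 -0.162  0.038]
[ 0.5212 -0.0472  0.1222] [ 0.45 -0.17  5.62] [ 0.014 -0.138  0.03 ]
[ 0.5211 -0.0472  0.1222] [0.67 0.33 5.66] [ 0.051 -0.277  0.026]
13.375
```

Run:
```python
from h import *
bot.move_linear([.5212,-.0467,.1221],speed=.01); print(bot.read_position().round(4),*F())
bot.move_linear([.5212,-.0467,.1226],speed=.01); print(bot.read_position().round(4),*F())
bot.set_gripper(0.9)
print(bot.read_position().round(4),*F(),bot.read_gripper_width())
cv2.imwrite(f"pics/side4.png",bot.camera("side")[:,:,::-1])
p=bot.read_position()
bot.move_linear([.5212,-.0470,.30],speed=.12)
print(F())
cv2.imwrite(f"pics/side5.png",bot.camera("side")[:,:,::-1])
bot.move_pose([.4475,-.216,.30],quat())
cv2.imwrite(f"pics/top5.png",bot.camera("top")[:,:,::-1]);print(bot.read_clock())
a=cv2.imread("pics/top5.png")[120:240,250:420];b=cv2.imread("pics/side5.png")[110:230,170:340]
cv2.imwrite("pics/c5.png",cv2.resize(cv2.hconcat([a,b]),(800,282),interpolation=cv2.INTER_CUBIC))
```

```text
[ 0.5213 -0.0472  0.1223] [-0.   -0.91  5.47] [-0.139 -0.107  0.024]
[ 0.5212 -0.0471  0.1225] [ 0.22 -1.42  3.73] [-0.401 -0.198  0.024]
[ 0.5204 -0.0464  0.122 ] [ 0.03 -0.33 -0.15] [-0.009  0.009  0.005] 0.9024958995559884
(array([-0.08, -0.32,  0.27]), array([-0.006, -0.009,  0.012]))
17.0417
```

View pics/c5.png

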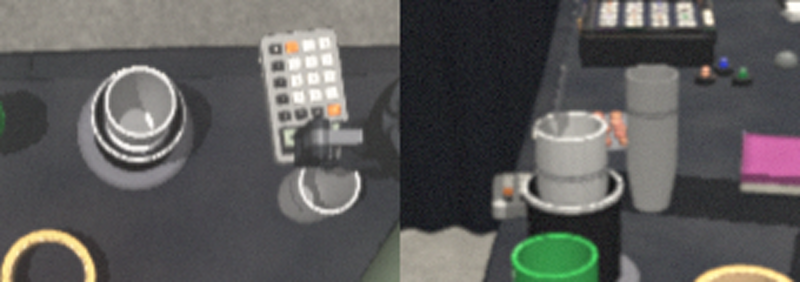

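Run:
```python
from h import *
print(bot.read_position().round(4))
g={"top":gray("pics/top5.png"),"side":gray("pics/side5.png")}
for z in(.162,.165,.168):
  for c in K: print(z,c,fit(g,[c],.5209,-.047,z,.0305))
for c in K: print("stand",c,fit(g,[c],.521,-.047,.108,.0435), "tall",fit(g,[c],.4476,-.2154,.155,.026))
print(fit(g,["top","side"],.5209,-.047,.166,.0305,fz=True))
a=cv2.imread("pics/top5.png")[130:200,275:345]
for zz,r in((.166,.0305),(.108,.0435)):
  pass
b=cv2.imread("pics/side5.png")[140:230,210:280]
cv2.imwrite("pics/c5b.png",cv2.hconcat([cv2.resize(a,(400,400),interpolation=cv2.INTER_CUBIC),cv2.resize(b,(311,400),interpolation=cv2.INTER_CUBIC)]))
```

```text
[ 0.448  -0.2151  0.3   ]
0.162 side (array([ 0.5226, -0.0538]), np.float64(24.9))
0.162 top (array([ 0.5221, -0.0472]), np.float64(71.9))
0.165 side (array([ 0.5221, -0.0468]), np.float64(25.1))
0.165 top (array([ 0.5215, -0.0471]), np.float64(71.5))
0.168 side (array([ 0.5216, -0.0398]), np.float64(25.1))
0.168 top (array([ 0.521, -0.047]), np.float64(70.8))
stand side (array([ 0.5217, -0.043 ]), np.float64(35.1)) tall (array([ 0.4482, -0.2077]), np.float64(8.2))
stand top (array([ 0.5207, -0.0472]), np.float64(62.6)) tall (array([ 0.4475, -0.2155]), np.float64(47.8))
(array([ 0.5217, -0.0471,  0.1648]), np.float64(96.3))
```

View pics/c5b.png

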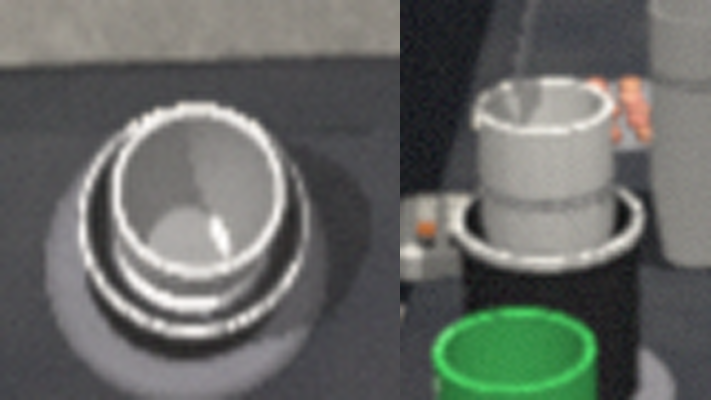

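Run:
```python
from h import *
bot.move_linear([.4472,-.2157,.20],speed=.12); print(bot.read_position().round(4))
bot.move_linear([.4472,-.2157,.120],speed=.1,until_force=5); print(bot.read_position().round(4),F()[0])
bot.set_gripper(0.0,grasp_force=25); print(bot.read_gripper_width()*85,bot.read_position().round(4),F()[0])
for c in K: cv2.imwrite(f"pics/{c}6.png",bot.camera(c)[:,:,::-1])
p=bot.read_position();bot.move_linear([p[0],p[1],.31],speed=.12);bot.wait(.1);print(bot.read_position().round(4),*F(),bot.read_clock())
for c in K: cv2.imwrite(f"pics/{c}7.png",bot.camera(c)[:,:,::-1])
a=cv2.imread("pics/side6.png")[90:230,220:360];b=cv2.imread("pics/side7.png")[70:210,220:360];d=cv2.imread("pics/top6.png")[130:270,320:460]
cv2.imwrite("pics/c6.png",cv2.resize(cv2.hconcat([a,b,d]),(800,267),interpolation=cv2.INTER_CUBIC))
g={c:gray(f"pics/{c}6.png") for c in K}
for c in K: print(c,fit(g,[c],.4476,-.2154,.155,.026))
```

```text
[ 0.4477 -0.2158  0.2006]
[ 0.4477 -0.216   0.1206] [0.06 0.01 0.14]
53.6944035037088 [ 0.4477 -0.2159  0.1207] [-0.72  0.67  5.46]
[ 0.4474 -0.2157  0.3094] [ 0.13  0.06 -1.43] [-0.02  -0.003 -0.014] 21.4917
side (array([ 0.4482, -0.2102]), np.float64(18.0))
top (array([ 0.4478, -0.2161]), np.float64(14.5))
```

View pics/c6.png

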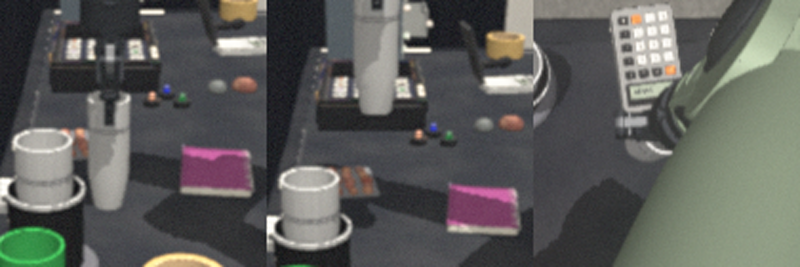

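Run:
```python
from h import *
bot.move_linear([.5209,-.0471,.31],speed=.18);bot.wait(.1);print(bot.read_position().round(4))
for c in K: cv2.imwrite(f"pics/{c}8.png",bot.camera(c)[:,:,::-1])
print(bot.move_linear([.5209,-.0471,.240],speed=.08,until_force=4),bot.read_position().round(4),*F())
print(bot.move_linear([.5209,-.0471,.195],speed=.05,until_force=3),bot.read_position().round(4),*F())
print(bot.move_linear([.5209,-.0471,.166],speed=.012,until_force=2),bot.read_position().round(4),*F())
for c in K: cv2.imwrite(f"pics/{c}9.png",bot.camera(c)[:,:,::-1])
print(bot.read_clock())
a=cv2.imread("pics/side8.png")[70:210,190:330];b=cv2.imread("pics/side9.png")[110:250,190:330]
cv2.imwrite("pics/c9.png",cv2.resize(cv2.hconcat([a,b]),(800,400),interpolation=cv2.INTER_CUBIC))
```

```text
[ 0.5206 -0.0479  0.31  ]
False [ 0.5212 -0.0472  0.2405] [ 0.03 -0.22 -0.92] [-0.015 -0.008  0.028]
False [ 0.5211 -0.0471  0.1953] [-0.18  0.03 -1.41] [-0.024  0.005  0.012]
True [ 0.5213 -0.0475  0.1724] [0.71 0.05 2.31] [-0.08  -0.182  0.005]
27.075
```

View pics/c9.png

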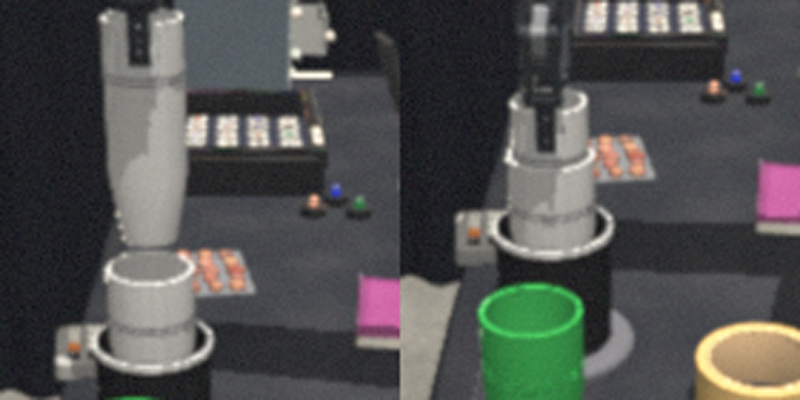

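Run:
```python
from h import *
z=.1722
for i in range(3):
    z-=.0004
    print(bot.move_linear([.5209,-.0471,z],speed=.01,until_force=4),bot.read_position().round(4),*F())
    if F()[0][2]>4.5:break
print(bot.read_clock())
```

```text
False [ 0.5212 -0.0474  0.1721] [ 1.41 -0.91  4.51] [-0.403 -0.226  0.002]
27.4917
```

Run:
```python
from h import *
bot.move_linear([.5212,-.0474,.1718],speed=.01,until_force=4);print(bot.read_position().round(4),*F())
bot.move_linear([.5214,-.0475,.1721],speed=.01,until_force=4);print(bot.read_position().round(4),*F(),bot.read_clock())
```

```text
[ 0.5213 -0.0474  0.1719] [ 0.57 -0.97  5.35] [-0.37  -0.183 -0.006]
[ 0.5213 -0.0475  0.172 ] [ 0.71 -1.08  4.7 ] [-0.337 -0.183  0.022] 28.1583
```

Lateral forces are small and the push is about 6 N, with stiffness matching the sprung seat. The tall tumbler is seated, so I'll let go.

Run:
```python
from h import *
bot.move_linear([.5214,-.0477,.1722],speed=.01,until_force=4);print(bot.read_position().round(4),*F())
bot.set_gripper(0.9);print(bot.read_position().round(4),*F(),bot.read_gripper_width())
p=bot.read_position()
bot.move_linear([p[0],p[1],.32],speed=.12)
cv2.imwrite(f"pics/side10.png",bot.camera("side")[:,:,::-1])
bot.move_pose([.40,-.25,.33],quat())
for c in K: cv2.imwrite(f"pics/{c}11.png",bot.camera(c)[:,:,::-1])
print(F(),bot.read_clock())
a=cv2.imread("pics/top11.png")[120:220,260:360];b=cv2.imread("pics/side11.png")[110:250,180:320]
cv2.imwrite("pics/c11.png",cv2.hconcat([cv2.resize(a,(400,400),interpolation=cv2.INTER_CUBIC),cv2.resize(b,(400,400),interpolation=cv2.INTER_CUBIC)]))
g={c:gray(f"pics/{c}11.png") for c in K}
for n,z,r in(("stand",.108,.0435),("wide",.166,.0305),("tall",.206,.026)):
  for c in K: print(n,c,fit(g,[c],.5212,-.047,z,r,dr=.003),score(g,c,.5212,-.0472,z,r))
```

```text
[ 0.5213 -0.0476  0.1721] [0.75 0.04 4.13] [-0.152 -0.185 -0.005]
[ 0.5209 -0.0475  0.1717] [ 0.37  0.1  -0.09] [-0.009  0.01   0.015] 0.9011606078525289
(array([-0.02, -0.09, -0.18]), array([ 0.008, -0.018,  0.029])) 31.475
stand side (array([ 0.5217, -0.0433]), np.float64(15.7)) 24.55606182884339
stand top (array([ 0.5208, -0.0473]), np.float64(31.9)) 51.529737353615346
wide side (array([ 0.5218, -0.0447]), np.float64(14.2)) 25.33764091995303
wide top (array([ 0.522 , -0.0474]), np.float64(23.5)) 39.01645657164066
tall side (array([ 0.5217, -0.0459]), np.float64(16.9)) 32.2233881470798
tall top (array([ 0.5213, -0.0472]), np.float64(46.4)) 74.7511810394241
```

View pics/c11.png

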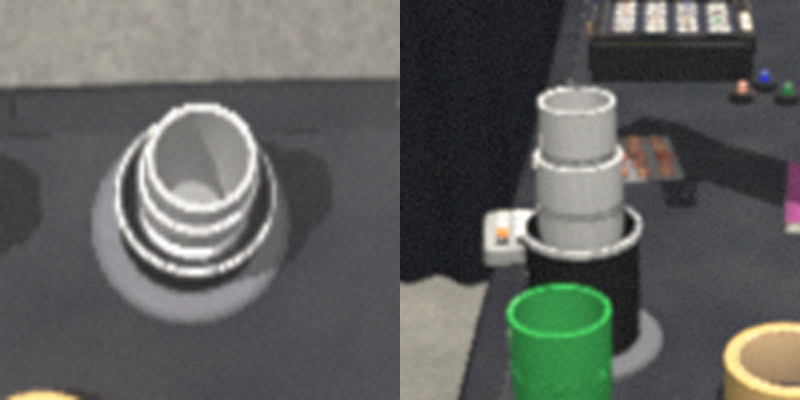

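View pics/side11.png

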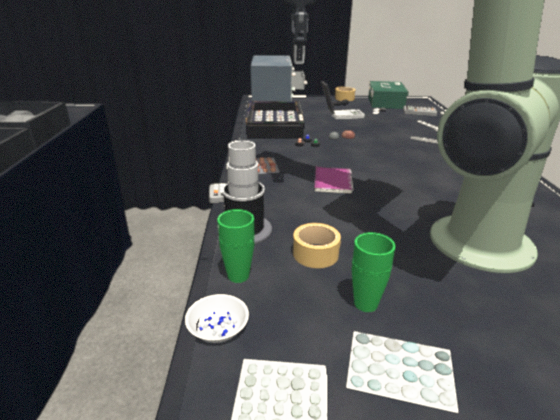

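The picture shows both tumblers nested and upright in the stand, around side (243,185). The dish, tape, calculator and green tumblers have not moved, and the gripper is clear. I'm handing in.

Run:
```python
from cell import bot
bot.close_job()
```

```text
the job is handed in; nothing more can be done
```

Both tumblers are packed: the grey wide one is in the stand's seat and the tall one is in the wide one, both mouth up. I lowered each in the grip until it rested with about 5–8 N of contact force, centred it until the sideways forces were about 1.5 N or less, and only then let go.

**Fit:**
- The last top picture puts the wide rim about 1.2 mm and the tall rim about 0.5 mm from the stand's axis. The wide figure is rough, because the tall tumbler hides part of that rim.
- From the arm's height readings, the wide tumbler sits about 36 mm above the table, and the tall one about 15.5 mm above it. Both are in the expected range.
- I saw no lean in the pictures, but I did not measure the tilt itself.

**Disagreement:** the side camera gave y values 1–4 mm off from the top camera. Its view is poor in that direction, so I relied on the top camera and the force readings.

**Surroundings:** the dish, tape roll, calculator and green tumblers look unmoved. The gripper was clear and read no force at about 31.5 s, just before I handed in. The hand-in gave no verdict.

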